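# Seat a tube stub in the vee blocks against its stop and clamp it

### The arm

A 7-joint arm with a two-finger parallel gripper is mounted at the origin on the work surface. World frame = base frame: x ahead of the robot, y to its left, z up, the work surface at z = 0. Lengths are in m, angles in rad, forces in N, time in s.
With the tool pointing down it reaches from about 0.425 to 1.025 m from the base axis. Payload 9.4 kg.
Tool frame: the origin (TCP) lies at the very end of the fingers, on their centre line; the grasp point (between the pads) lies 19 mm behind it (robot.tcp_to_grasp is the distance from the TCP to the grasp point, in m); z points along the fingers, y is the line along which they close (so a half turn about z gives the same grasp; the last joint's range is limited). The gripper opens to 85 mm and grips with 20 to 120 N. Pads are 22 mm wide; open, the fingers measure 114 mm over their backs; the gripper's body (76 mm by 85 mm) begins 54 mm behind the grasp point. The pads swing forward as they close: fully open they stand 13 mm farther back than shut.
Start: joints at [1.195, 0.599, -0.003, 1.599, 0.002, 0.943, -0.08], TCP at [0.213, -0.693, 0.231] pointing down, gripper open.
Joint ranges: [-2.57, 2.57], [-0.35, 1.97], [-1.29, 1.29], [0.11, 2.56], [-1.05, 4.19], [0.11, 1.86], [-2.63, 2.63]. Speed limits (rad/s): [2.22, 2.22, 3.01, 3.01, 3.14, 3.14, 3.14].

### API

Orientations are given as [roll, pitch, yaw] about the fixed x, y, z axes, in that order (R = Rz(yaw) Ry(pitch) Rx(roll)).
In Python, from rig import robot gives the robot as it stands.
- The arm moves only by the shell command python3 -m pendant 'ROWS' [FORCE]. ROWS is a JSON object of lists of equal length, an entry for each row: "twist": the turn, a rotation vector about the tool's x, y, z in degrees, a list of three; "dp": the shift along the tool's x, y, z in mm, a list of three; "grip": the opening, from 0 (shut) to 1 (fully open). In form: {"twist": [[rx, ry, rz], ...], "dp": [[x, y, z], ...], "grip": [grip, ...]}. A call has 1 to 12 rows; each row is the pose to reach, as a shift and turn from the pose commanded when the call began, along the tool's axes at that moment; what a row does not reach only later rows make up. A row lasts 1/10 s, in which the tool goes at most 50 mm and 8.59 degrees, less where a joint would pass 70% of its speed; a pose out of reach is approached as far as the arm can. A call with a gripper value outside its range is refused whole. The fingers move at their own pace and stop on an object; FORCE is the grip in N (left out, the last holds). Time passes only in rows, so rows that repeat a pose let the fingers close. It gives the time, the measured TCP pose, the force, the opening and the grip force at its end, in the units of the state.
- robot.observe(): the state, without advancing time (a new reading comes with each control period).
- robot.capture(name): name is "scene" or "top" or "wrist"; returns a dict with "color" (384x512x3 uint8, blue, green, red), "fx", "fy", "cx", "cy" (pixels), "extrinsics" (4x4, takes a point from camera to world coordinates). Camera axes: x right, y down, z forward; pixel columns grow to the right and rows downward; lengths in m; the calibration is good to about 2 mm. The wrist camera is an equidistant fisheye: a pixel r from the principal point sees the ray r / f radians off the axis. A picture is of the moment at which its call begins. There is no depth.
- robot.job_done(): hands the job in; it is judged then, once.
The state is a dict: "t": time; "joint_positions": joint angles; "qvel": joint speeds; "joint_efforts": joint torques, N m; "eef_pos": TCP position; "tcp_rot": TCP orientation; "contact_force": force on the tool from outside, world axes, zero at the start; "wrist_torque": the same for the moment, N m; "gripper_width": opening from 0.0 (shut) to 1.0 (fully open); "grasp_force": force on a finger pad.
Only numpy, scipy, OpenCV 4.12 (cv2) and the standard library are available. Lean on these libraries where they do the work, as an engineer would, in place of code of your own. Each camera call takes 0.05 s, during which the arm holds its last target. There are 200 camera calls.

### The job

Get the tube stub ready for drilling: roll it along its loading rails, without lifting it, into the two vee blocks and let go so that it settles there by itself. Then slide it along the vees until it bears on the end stop and press it home there for a moment, firmly enough to feel the stop but gently, nothing like a hard shove. Last, swing the toggle clamp's handle right down over centre so that the clamp holds the tube there, and leave the other things on the table where they are.

Things in the scene. Friction and masses are not known exactly. Their poses are not given: they have to be found in the camera images.
- fixture: drilling fixture, fixed to the table. Origin on the table under the vees' middle; x runs along the vees, y is the way the tube rolls, z up; all offsets (mm) are in this frame. Dark base plate x -83..147, y -114..110, 12 thick. Two steel 90-degree vee blocks, 28 wide, stand at x = -45 and +45, vee bottoms at y = 0, z = 22; far flanks rise to y = 30, z = 52 and stop the tube
- vee_seat (a point): where the middle of a settled tube's axis lies across the vees: fixture x = 0, y = 0, z = 56 mm. The settled tube lies parallel to x with its top at z = 80 mm and may overhang the vee blocks (which end at x = -59 and +59 mm)
- lip (a point): level with the near (-y) lips of the vees: x = 0, y = -21, z = 43 mm. From here two loading rails (flat bars 10 mm wide, at x = -45 and +45 mm) fall 4 degrees away from the vees to two back lugs. The tube, pushed past the lip, drops about 11 mm into the vees; let go before that, it rolls back. Steel on steel, friction about 0.25
- back_lugs (a point): level with the back lugs' faces and tops: x = 0, y = -98, z = 66 mm. The lugs are 10 mm wide and 8 mm thick, at x = -45 and +45 mm on the rails' ends; between the two rails and lugs (80 mm) it is free down to the base plate
- tube: bare steel tube stub, 48 mm diameter, 150 mm long, about 0.5 kg, ends closed by flush grey plastic plugs, so an end face can be pushed anywhere. Origin at its middle on its axis; x is its axis (y and z turn as it rolls). It starts on the loading rails against the lugs: axis at fixture y = -74, z = 63 mm, middle at x = -24 to -10 mm
- end_stop: steel end stop at the vees' +x end: upright bracket 44 x 66 x 10 mm, fixed; origin at its foot's middle, fixture x = 127, y = 0, z = 12 mm. Its screw carries a disc (40 mm across, 8 thick) facing -x on the settled tube's axis. The screw is set anew each time: disc face at x = 74 to 106 mm, not measured, so feel for it. It is rigid. Bear on it with over 4 N, never over 25 N; sliding the tube takes 1 to 3 N
- clamp_handle (a joint): toggle clamp's handle, rad: 0 open (at the start: rising to +y, 1.17 rad above level), 1.17 closed (level). Swings in the plane x = 0, from up to outward (+y) and down, with light friction (1 N at the grip); the clamp arm follows. From about 0.85 the sprung tip bears on the tube and the handle needs a few N more; past dead centre (1.10) it stays down by itself, pressing with about 15 N
- handle_hinge (a point): hinge axis of the handle, along fixture x, at y = 96, z = 96 mm. The handle's round black grip, 18 mm diameter, runs from 40 to 100 mm from the hinge; its axis lies 6 mm to the upper side of the line through the hinge. Riser and clamp frame below: x -22..22, y 50..110, up to z = 104 mm; the open handle reaches z = 200 mm
- handle_end (a point): moves with the handle: point on the upper (pushed) side of the grip, 88 mm along it from the hinge and 15 mm to the upper side of the line through the hinge
- clamp_arm: toggle clamp arm, a 12 mm square bar 80 mm long with a rubber-tipped sprung spindle (18 mm across) at its end. Origin on its hinge, fixture y = 58, z = 90 mm. Open, it stands upright to z = 168 mm, its tip reaching to y = 28 mm at z = 135 to 160 mm; closed, it lies along -y with the tip on the middle of the tube
- wrench: open-ended steel wrench 180 mm long, 8 mm thick, lying on the table under the end of the clamp handle; origin at the centre of its underside; leave it alone
- short_tube: open steel tube offcut, 48 mm diameter, 60 mm tall, standing on end beside the clamp; origin at the centre of its underside; leave it alone
- paper_cup: white paper cup 88 mm tall, 72 mm across; origin at the centre of its underside; leave it alone
- hammer: hammer 260 mm long with a wooden handle, lying behind the loading rails, head 60 x 26 x 26 mm; origin at the centre of its underside; leave it alone
- paperweight: wooden bar 210 x 34 x 22 mm lying on the table just outside the wrench; origin at the centre of its underside; leave it alone
- ink_bowl: small white porcelain bowl, 84 mm across, 30 mm tall; origin at the centre of its underside; leave it alone
Things that resemble listed ones, but are neither listed nor needed, are in the scene too. Leave any green, pink or yellow look-alike of the tube alone.

How it is judged:
On the way, in this order (a step that is already met when the one before it is completed fails the run):
1. the tube lies settled in both vee blocks, untouched, with the clamp still open (y of tube in the frame of fixture between -0.0025 and 0.0025 m and z of tube in the frame of fixture between 0.052 and 0.0585 m and angle between the x axis of tube and the x axis of fixture, either way round below 0.03 rad and contact force between the fingers and tube below 0.1 N and linear speed of tube below 0.02 m/s and value of joint clamp_handle below 0.4 rad), for 0.2 s.
2. the tube, in the vees, is pressed against the end stop with at least 4 N, the clamp still open (y of tube in the frame of fixture between -0.0025 and 0.0025 m and z of tube in the frame of fixture between 0.052 and 0.0585 m and angle between the x axis of tube and the x axis of fixture, either way round below 0.03 rad and contact force between tube and end_stop above 4 N and value of joint clamp_handle below 0.4 rad), for 0.2 s.
At the end, for the whole second after the job is handed in: tube centred in both vees (axis within 2.5 mm of their middle, at seated height, parallel within 0.03 rad), its end within 1.6 mm of the stop disc and at rest; clamp handle past dead centre (above 1.12 rad), clamp pressing on the tube with more than 8 N (y of tube in the frame of fixture between -0.0025 and 0.0025 m and z of tube in the frame of fixture between 0.052 and 0.0585 m and angle between the x axis of tube and the x axis of fixture, either way round below 0.03 rad and distance between tube and stop_screw_c0 below 0.0806 m and value of joint clamp_handle above 1.12 rad and contact force between clamp_arm and tube above 8 N and linear speed of tube below 0.01 m/s); the robot touches nothing.
It fails at once if the tube is lifted (its middle more than 18 mm above its height at the lip, or 85 mm above the table) (z of tube in the frame of fixture above 0.085 m).
It fails at once if the tube is shoved hard on the end stop (more than 25 N) (contact force between tube and end_stop above 25 N).
It fails at once if one of the bystanders is moved by more than 30 mm (distance of any of wrench, short_tube, paper_cup, hammer, paperweight, ink_bowl from where it was at the start of the episode above 0.03 m).
It also fails if it takes over 64 s, if anything falls off the work surface, if the arm or the gripper's body presses on something with over 40 N, if the wrist force passes 120 N, or if a joint passes its speed limit or range.

## Working session

There is one attempt and no reset: what is moved stays moved. The work goes in short steps, Python scripts to look and compute and a shell command to move; the robot and the scene stay as the last step left them, time stands still between calls to the robot, and variables do not carry over. Pictures are saved under pics/ and viewed, at most 10 in all, crops included, and the job is handed in when it is done.

```bash
mkdir -p pics; ls; python3 - <<'E'
from rig import robot
import cv2,numpy as np
for n in ("scene","top"):
    c=robot.capture(n); cv2.imwrite(f"pics/{n}0.png",c["color"]); print(n,c["fx"],c["fy"],c["cx"],c["cy"]);print(np.round(c["extrinsics"],4).tolist())
o=robot.observe(); print(o["t"],o["eef_pos"],o["tcp_rot"],o["contact_force"],robot.tcp_to_grasp)
E
```

```text
pics
scene 377.6274906964947 377.6274906964947 255.96351333558067 187.21108607077164
[[-0.8634, 0.4408, -0.2456, 0.766], [0.5046, 0.7537, -0.4211, 0.3867], [-0.0005, -0.4875, -0.8731, 0.9989], [0.0, 0.0, 0.0, 1.0]]
top 451.23344157408906 451.23344157408906 257.44741851013555 193.81962463403627
[[0.0106, -0.9861, 0.1659, 0.3069], [-0.9998, -0.0079, 0.0165, -0.0637], [-0.0149, -0.1661, -0.986, 1.2616], [0.0, 0.0, 0.0, 1.0]]
0.1 [ 0.21328783 -0.69247487  0.23049272] [-3.14018099e+00  1.41805770e-04  2.98915163e-01] [-0.2008926   1.18459659  0.25544241] 0.0187
```

View pics/scene0.png

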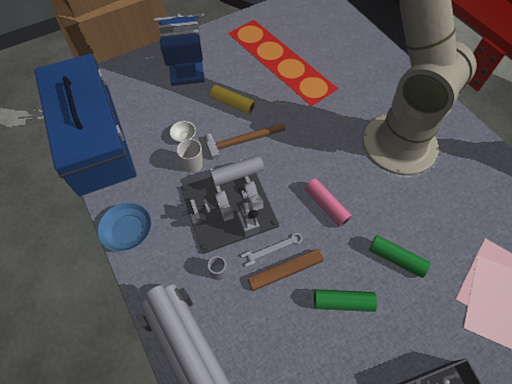

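View pics/top0.png

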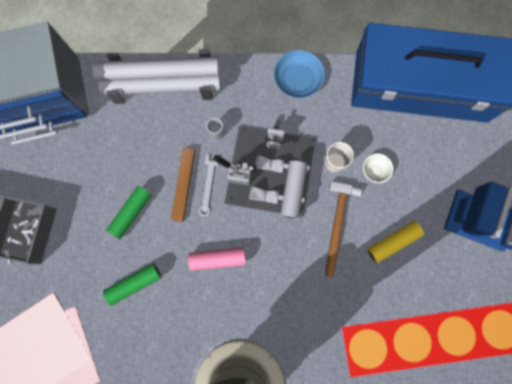

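The top view shows the fixture at about (270,168), with the tube at (294,188), the end stop at (275,135) and the clamp at (237,172). Fixture x points along world +x and fixture y along world +y. Next I'll fit the base plate.

```bash
cat > h.py <<'E'
import numpy as np, cv2
from rig import robot
def ray(c,u,v):
    E=np.array(c["extrinsics"]); d=E[:3,:3]@np.array([(u-c["cx"])/c["fx"],(v-c["cy"])/c["fy"],1]); return E[:3,3],d
def onz(c,u,v,z):
    o,d=ray(c,u,v); return o+d*(z-o[2])/d[2]
def proj(c,P):
    E=np.array(c["extrinsics"]); p=(np.atleast_2d(P)-E[:3,3])@E[:3,:3]
    return np.c_[p[:,0]/p[:,2]*c["fx"]+c["cx"],p[:,1]/p[:,2]*c["fy"]+c["cy"]]
E
python3 - <<'E'
from h import *
for n,b in (("top",(220,110,330,225)),("scene",(165,150,290,260))):
    c=robot.capture(n); im=c["color"]; x0,y0,x1,y1=b
    g=im[y0:y1,x0:x1].max(2); 
    m=(g<75).astype(np.uint8)
    m=cv2.morphologyEx(m,cv2.MORPH_OPEN,np.ones((3,3)))
    k,l,s,_=cv2.connectedComponentsWithStats(m); i=1+s[1:,4].argmax()
    pts=np.argwhere(l==i)[:,::-1]+[x0,y0]
    W=np.array([onz(c,u,v,0.012)[:2] for u,v in pts])
    r=cv2.minAreaRect((W*1000).astype(np.float32)); print(n,r,np.round(cv2.boxPoints(r)).tolist())
    big=cv2.resize(im[y0:y1,x0:x1],None,fx=5,fy=5,interpolation=cv2.INTER_CUBIC)
    mm=cv2.resize((l==i).astype(np.uint8),None,fx=5,fy=5,interpolation=0)
    cs,_=cv2.findContours(mm,cv2.RETR_EXTERNAL,cv2.CHAIN_APPROX_NONE); cv2.drawContours(big,cs,-1,(0,0,255),1)
    cv2.imwrite(f"pics/{n}1.png",big)
E
```

```text
top ((631.9860229492188, -39.22956085205078), (54.415435791015625, 111.92039489746094), 21.12370491027832) [[586.0, 3.0], [627.0, -101.0], [678.0, -82.0], [637.0, 23.0]]
scene ((627.9683227539062, -79.05508422851562), (236.585693359375, 196.11026000976562), 69.08851623535156) [[494.0, -155.0], [677.0, -225.0], [762.0, -4.0], [579.0, 66.0]]
```

View pics/top1.png

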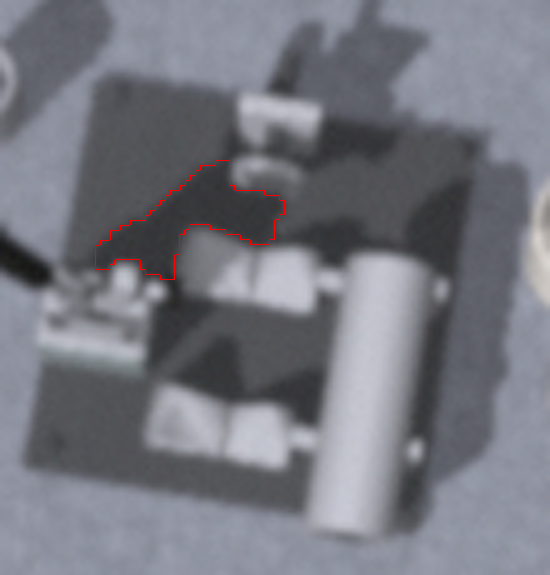

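The crop shows the plate corners clearly at crop pixels (97,75), (26,465), (488,130) and (420,530). The vee bottoms are near (253,272) and (227,430), and the tube runs from (390,255) to (345,530). I'll fit the pose from these.

```bash
python3 - <<'E'
from h import *
c=robot.capture("top")
px=lambda a:(a[0]/5+220-.4,a[1]/5+110-.4)
F=np.array([[147,110],[-83,110],[147,-114],[-83,-114],[45,0],[-45,0]])/1000
C=[(97,75),(26,465),(488,130),(420,530),(253,272),(227,432)]
Z=[.012]*4+[.022]*2
W=np.array([onz(c,*px(a),z)[:2] for a,z in zip(C,Z)])
w=np.array([1,1,1,1,1,1.])
fm,wm=F.mean(0),W.mean(0); a=F-fm;b=W-wm
th=np.arctan2((a[:,0]*b[:,1]-a[:,1]*b[:,0]).sum(),(a*b).sum())
R=np.array([[np.cos(th),-np.sin(th)],[np.sin(th),np.cos(th)]]); t=wm-R@fm
print("yaw",np.degrees(th),"t",t); print(np.round((W-(F@R.T+t))@R*1000,1).tolist())
s=robot.capture("scene"); im=s["color"].copy(); 
def w3(f): f=np.array(f)/1000; return np.r_[R@f[:2]+t,f[2]]
L=[(147,110,12),(-83,110,12),(147,-114,12),(-83,-114,12),(59,30,52),(31,30,52),(-31,30,52),(-59,30,52),(0,196,105),(105,-74,63),(122,-22,78),(122,22,78),(0,140,190)]
im=cv2.resize(im[150:265,165:285],None,fx=5,fy=5,interpolation=cv2.INTER_CUBIC)
for f in L:
    p=(proj(s,w3(f))[0]-[165,150])*5+2; cv2.circle(im,tuple(int(v) for v in p),3,(0,0,255),-1)
cv2.imwrite("pics/s2.png",im)
# tube ends in top view: far-end axis line
for e in ((390,257),(345,530)):
    p=onz(c,*px(e),.087); print("tube end f", R.T@(p[:2]-t)*1000)
E
```

```text
yaw -9.006373445017518 t [ 0.55675288 -0.07287977]
[[0.1, -0.2], [-0.4, -0.4], [4.2, -3.1], [-0.2, 0.6], [-0.5, 1.9], [-3.0, 1.3]]
tube end f [ 49.15974839 -70.61129586]
tube end f [-99.6223824  -69.76046705]
```

View pics/s2.png

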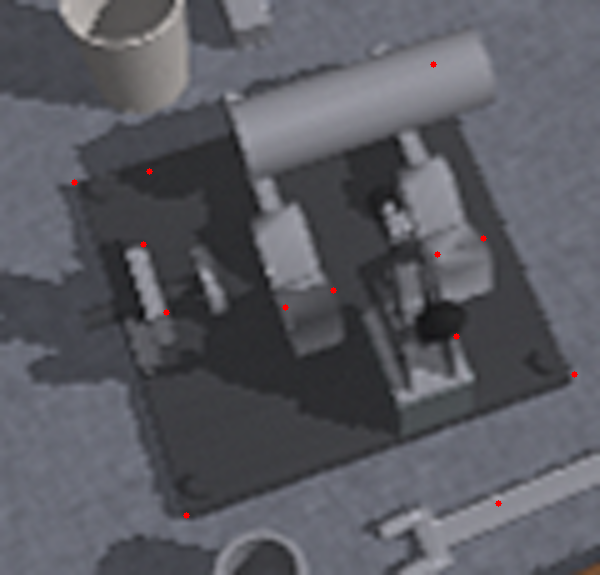

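The projected points match the plate and vees in the scene view, so the pose fit is good to about 2 mm. The tube middle is at about x = -25. Now I'll write a helper that gives tool-axis moves, then set out.

```bash
cat > g.py <<'E'
import sys
from h import *
from scipy.spatial.transform import Rotation as Ro
TH=np.radians(-9.0); T=np.array([.5568,-.0729,0]); RF=Ro.from_euler("z",TH).as_matrix()
def st():
    o=robot.observe(); f=RF.T@(np.array(o["eef_pos"])-T)*1000
    print("t",round(o["t"],2),"tcp_f",f.round(1),"F_f",(RF.T@np.array(o["contact_force"])).round(1),"grip",round(o["gripper_width"],2)); return o
def to(*fs):
    o=st(); Rt=Ro.from_euler("xyz",o["tcp_rot"]); Rw=Ro.from_euler("xyz",[np.pi,0,TH])
    print("twist",np.degrees((Rt.inv()*Rw).as_rotvec()).round(1))
    for f in fs: print(f,"dp",(Rt.inv().apply(RF@(np.array(f)/1000)+T-o["eef_pos"])*1000).round(1))
if __name__=="__main__":
    to(*[tuple(float(v) for v in a.split(",")) for a in sys.argv[1:]])
E
python3 g.py -15,-128,200 -- 2>/dev/null || python3 g.py " -15,-128,200"
```

```text
t 0.3 tcp_f [-242.2 -665.9  231. ] F_f [-0.  -0.6  0.4] grip 1.0
twist [-0.   0.  26.1]
(-15.0, -128.0, 200.0) dp [ 440.9 -382.9   31.1]
```

```bash
Q='{"twist":[[0,0,26],[0,0,26],[0,0,26],[0,0,26],[0,0,26],[0,0,26],[0,0,26],[0,0,26],[0,0,26],[0,0,26],[0,0,26],[0,0,26]]}'; python3 -m pendant '{"twist":[[0,0,4],[0,0,8],[0,0,12],[0,0,16],[0,0,20],[0,0,24],[0,0,26],[0,0,26],[0,0,26],[0,0,26],[0,0,26],[0,0,26]],"dp":[[36,-32,0],[72,-64,0],[108,-96,0],[144,-128,0],[180,-160,5],[216,-192,5],[252,-220,5],[288,-250,10],[324,-282,15],[360,-314,20],[400,-350,25],[441,-383,31]],"grip":[0,0,0,0,0,0,0,0,0,0,0,0]}' 40; python3 -m pendant '{"twist":[[0,0,0],[0,0,0],[0,0,0]],"dp":[[0,0,0],[0,0,0],[0,0,0]],"grip":[0,0,0]}';  python3 g.py " -15,-128,120" " -15,-128,48"
python3 - <<'E'
from h import *
c=robot.capture("wrist"); cv2.imwrite("pics/w0.png",cv2.resize(c["color"],(800,600)))
E
```

```text
t: 1.5
eef_pos: [0.5189, -0.201, 0.2012]
tcp_rot: [3.142, -0.0, -0.155]
contact_force: [1.0, -0.3, -0.5]
gripper_width: 0.001
grasp_force: 0.0
t: 1.8
eef_pos: [0.5176, -0.2039, 0.2011]
tcp_rot: [3.141, 0.0, -0.156]
contact_force: [-0.5, -0.5, 0.3]
gripper_width: 0.001
grasp_force: 0.0
t 1.8 tcp_f [ -18.3 -135.5  201.1] F_f [-0.5 -0.6  0.3] grip 0.0
twist [0. 0. 0.]
(-15.0, -128.0, 120.0) dp [ 3.3 -7.6 81.1]
(-15.0, -128.0, 48.0) dp [  3.3  -7.6 153.1]
```

View pics/w0.png

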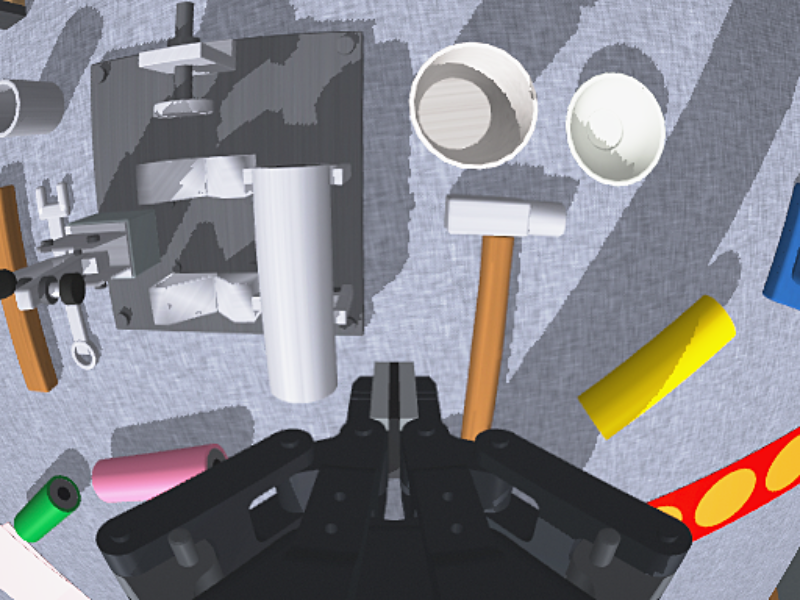

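The wrist view shows the tube on its rails at (295,280), the end-stop disc at (183,107), and the shut fingers at (393,375) in the gap between tube and hammer. I'll descend behind the lugs, between them.

```bash
python3 -m pendant '{"twist":[[0,0,0],[0,0,0],[0,0,0],[0,0,0],[0,0,0],[0,0,0],[0,0,0]],"dp":[[3,-7,20],[3,-7,50],[3,-7,85],[3,-7,120],[3,-7,140],[3,-7,153],[3,-7,153]],"grip":[0,0,0,0,0,0,0]}' | tail -3;  python3 g.py " -15,-110,48" " -15,-38,48"
```

```text
contact_force: [0.1, -0.5, 0.8]
gripper_width: -0.003
grasp_force: 0.0
t 2.55 tcp_f [ -15.8 -128.5   46.9] F_f [ 0.2 -0.5  0.8] grip -0.0
twist [0.  0.1 0. ]
(-15.0, -110.0, 48.0) dp [  0.8 -18.5  -1.1]
(-15.0, -38.0, 48.0) dp [  0.8 -90.5  -1.1]
```

```bash
python3 -m pendant '{"twist":[[0,0,0],[0,0,0],[0,0,0],[0,0,0],[0,0,0],[0,0,0],[0,0,0],[0,0,0],[0,0,0],[0,0,0],[0,0,0],[0,0,0]],"dp":[[-3,-4,0],[-6,-8,0],[-6,-12,0],[-6,-15,0],[-6,-18,0],[-6,-22,0],[-6,-26,0],[-6,-30,0],[-6,-34,0],[-6,-38,0],[-6,-42,0],[-6,-46,0]],"grip":[0,0,0,0,0,0,0,0,0,0,0,0]}' | tail -3;  python3 g.py
python3 - <<'E'
from h import *
c=robot.capture("wrist"); cv2.imwrite("pics/w1.png",cv2.resize(c["color"],(640,480)))
E
```

```text
contact_force: [-0.6, -1.6, 0.8]
gripper_width: -0.0
grasp_force: 0.5
t 3.75 tcp_f [-20.9 -81.   48. ] F_f [-0.3 -1.7  0.8] grip -0.0
twist [-0.   0.   0.1]
```

View pics/w1.png

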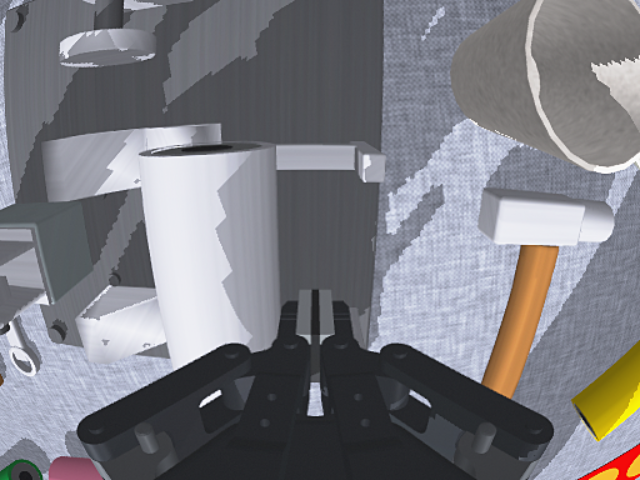

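The tube has rolled off the lugs, with the fingers at (300,310) behind it. Continuing slowly to just past the lip.

```bash
python3 -m pendant '{"twist":[[0,0,0],[0,0,0],[0,0,0],[0,0,0],[0,0,0],[0,0,0],[0,0,0],[0,0,0],[0,0,0],[0,0,0],[0,0,0],[0,0,0]],"dp":[[0,-3,0],[0,-6,0],[0,-9,0],[0,-12,0],[0,-15,0],[0,-17,0],[0,-19,0],[0,-21,0],[0,-23,0],[0,-25,0],[0,-25,0],[0,-25,0]],"grip":[0,0,0,0,0,0,0,0,0,0,0,0]}' | tail -3;  python3 g.py
python3 - <<'E'
from h import *
c=robot.capture("wrist"); cv2.imwrite("pics/w2.png",cv2.resize(c["color"],(640,480)))
E
```

```text
contact_force: [-0.6, 0.4, 0.3]
gripper_width: 0.003
grasp_force: 0.0
t 5.0 tcp_f [-20.9 -56.2  48. ] F_f [-0.7  0.3  0.3] grip 0.0
twist [-0.   0.   0.1]
```

View pics/w2.png

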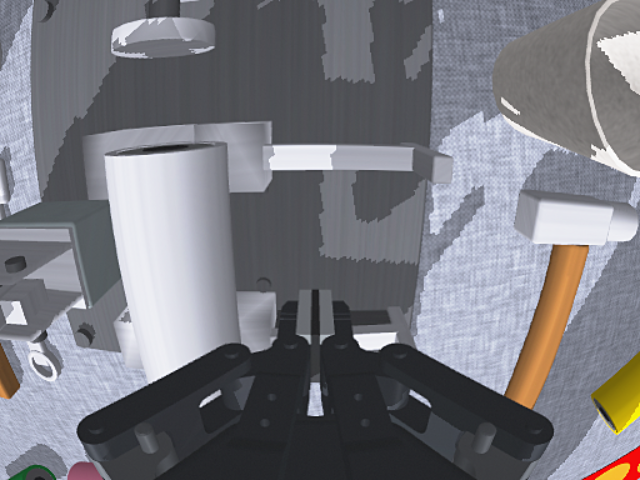

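The tube has dropped into the vees at (170,260), and there's a clear gap to the fingers. I'll go round to its -x end.

```bash
python3 -m pendant '{"twist":[[0,0,0],[0,0,0],[0,0,0],[0,0,0],[0,0,0],[0,0,0],[0,0,0],[0,0,0],[0,0,0]],"dp":[[-20,3,-4],[-50,5,-4],[-80,5,-4],[-101,5,-4],[-101,-5,-4],[-101,-25,-4],[-101,-45,-4],[-101,-56,-4],[-101,-56,-4]],"grip":[0,0,0,0,0,0,0,0,0]}' | tail -3;  python3 g.py
python3 - <<'E'
from h import *
c=robot.capture("wrist"); cv2.imwrite("pics/w3.png",cv2.resize(c["color"],(640,480)))
E
```

```text
contact_force: [-0.2, -1.0, 0.9]
gripper_width: 0.002
grasp_force: 0.0
t 5.95 tcp_f [-121.5    1.    52. ] F_f [-0.  -1.   0.9] grip 0.0
twist [-0.  -0.   0.3]
```

View pics/w3.png

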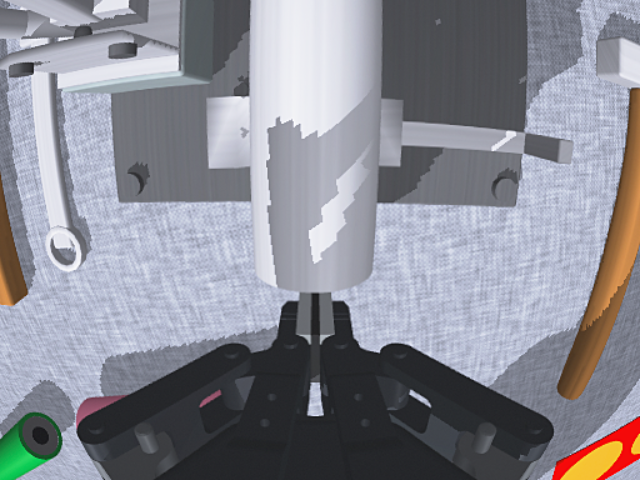

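The fingers at (315,310) are lined up on the tube's end face at (315,280). I'll estimate the disc position from the top view and make the first part of the slide.

```bash
python3 - <<'E'
from g import *
c=robot.capture("top")
for v in (155,162,180,188):
    print(v,(RF.T@(onz(c,220-.4+268/5,110-.4+v/5,.074)-T)*1000).round(1))
E
python3 -m pendant '{"twist":[[0,0,0],[0,0,0],[0,0,0],[0,0,0],[0,0,0],[0,0,0],[0,0,0],[0,0,0],[0,0,0],[0,0,0],[0,0,0]],"dp":[[3,0,0],[6,0,0],[9,0,0],[12,0,0],[15,0,0],[18,0,0],[21,0,0],[24,0,0],[27,0,0],[29,0,0],[30,0,0]],"grip":[0,0,0,0,0,0,0,0,0,0,0]}' | tail -3;  python3 g.py
```

```text
155 [97.9  3.1 74. ]
162 [94.   2.4 74. ]
180 [84.   0.8 74. ]
188 [79.6  0.1 74. ]
contact_force: [-1.6, -0.7, 0.2]
gripper_width: 0.002
grasp_force: 1.0
t 7.15 tcp_f [-91.8  -0.5  52. ] F_f [-1.4 -1.   0.2] grip 0.0
twist [ 0.  -0.   0.1]
```

```bash
python3 -m pendant '{"twist":[[0,0,0],[0,0,0],[0,0,0],[0,0,0],[0,0,0],[0,0,0],[0,0,0],[0,0,0]],"dp":[[1,0,0],[2,0,0],[3,0,0],[4,0,0],[5,0,0],[6,0,0],[7,0,0],[7,0,0]],"grip":[0,0,0,0,0,0,0,0]}' | tail -3;  python3 g.py
```

```text
contact_force: [-1.0, -0.3, 0.7]
gripper_width: -0.003
grasp_force: 0.7
t 7.95 tcp_f [-84.8  -0.5  52.1] F_f [-1.  -0.5  0.7] grip -0.0
twist [ 0.  -0.   0.1]
```

Still only sliding friction. Shorter steps from here.

```bash
python3 -m pendant '{"twist":[[0,0,0],[0,0,0],[0,0,0],[0,0,0]],"dp":[[1,0,0],[2,0,0],[3,0,0],[3,0,0]],"grip":[0,0,0,0]}' | tail -3;  python3 g.py
```

```text
contact_force: [-2.2, -0.8, 0.3]
gripper_width: -0.001
grasp_force: 0.7
t 8.35 tcp_f [-81.8  -0.5  52.1] F_f [-2.  -1.1  0.3] grip -0.0
twist [ 0.  -0.   0.1]
```

```bash
python3 -m pendant '{"twist":[[0,0,0],[0,0,0],[0,0,0],[0,0,0]],"dp":[[1,0,0],[1.5,0,0],[2,0,0],[2,0,0]],"grip":[0,0,0,0]}' | tail -3;  python3 g.py
```

```text
contact_force: [-3.0, -0.2, 0.6]
gripper_width: -0.0
grasp_force: 1.0
t 8.75 tcp_f [-80.   -0.5  52.1] F_f [-2.9 -0.6  0.6] grip -0.0
twist [ 0.  -0.   0.1]
```

```bash
python3 -m pendant '{"twist":[[0,0,0],[0,0,0],[0,0,0]],"dp":[[0.5,0,0],[1,0,0],[1,0,0]],"grip":[0,0,0]}' | tail -3;  python3 g.py
```

```text
contact_force: [-2.7, -0.8, -0.5]
gripper_width: -0.002
grasp_force: 1.0
t 9.05 tcp_f [-78.9  -0.5  52. ] F_f [-2.5 -1.2 -0.5] grip -0.0
twist [ 0.  -0.   0.1]
```

```bash
python3 -m pendant '{"twist":[[0,0,0],[0,0,0],[0,0,0]],"dp":[[0.5,0,0],[1,0,0],[1,0,0]],"grip":[0,0,0]}' | tail -3;  python3 g.py
```

```text
contact_force: [-3.0, 0.5, 1.1]
gripper_width: 0.003
grasp_force: 1.0
t 9.35 tcp_f [-77.9  -0.5  52. ] F_f [-3.1  0.1  1.1] grip 0.0
twist [ 0.  -0.   0.1]
```

```bash
python3 -m pendant '{"twist":[[0,0,0],[0,0,0],[0,0,0],[0,0,0]],"dp":[[0.5,0,0],[1,0,0],[1.5,0,0],[1.5,0,0]],"grip":[0,0,0,0]}' | tail -3;  python3 g.py
```

```text
contact_force: [-1.8, -0.8, 0.6]
gripper_width: -0.001
grasp_force: 0.9
t 9.75 tcp_f [-76.4  -0.5  52. ] F_f [-1.7 -1.1  0.6] grip -0.0
twist [ 0.  -0.   0.1]
```

```bash
python3 - <<'E'
from h import *
c=robot.capture("top"); cv2.imwrite("pics/t3.png",cv2.resize(c["color"][110:225,220:330],None,fx=5,fy=5,interpolation=cv2.INTER_CUBIC))
E
```

```text
(no output)
```

View pics/t3.png

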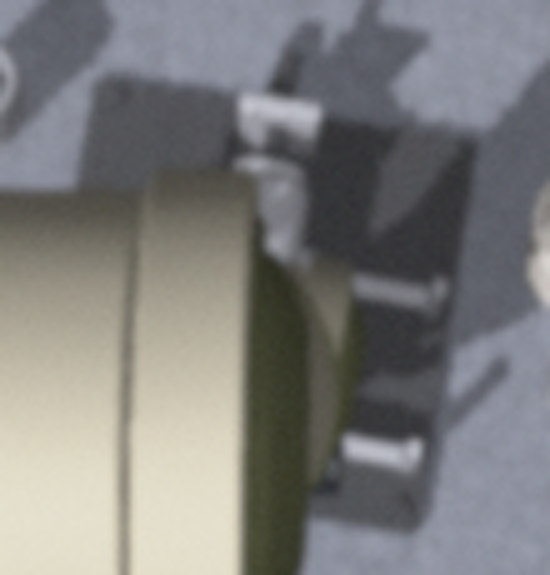

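The top view shows the tube end at about (285,180), within a few mm of the disc. Continuing in 1 mm steps.

```bash
python3 -m pendant '{"twist":[[0,0,0],[0,0,0],[0,0,0]],"dp":[[0.5,0,0],[1,0,0],[1,0,0]],"grip":[0,0,0]}' | tail -3;  python3 g.py
```

```text
contact_force: [-2.6, -1.5, 0.0]
gripper_width: -0.0
grasp_force: 1.0
t 10.1 tcp_f [-75.4  -0.5  52.1] F_f [-2.4 -1.9  0. ] grip -0.0
twist [ 0.  -0.   0.1]
```

```bash
python3 -m pendant '{"twist":[[0,0,0],[0,0,0],[0,0,0]],"dp":[[0.5,0,0],[1,0,0],[1,0,0]],"grip":[0,0,0]}' | tail -3;  python3 g.py
```

```text
contact_force: [-1.5, -0.8, 0.4]
gripper_width: 0.003
grasp_force: 1.0
t 10.4 tcp_f [-74.4  -0.5  52. ] F_f [-1.3 -1.   0.4] grip 0.0
twist [-0.  -0.   0.1]
```

```bash
python3 -m pendant '{"twist":[[0,0,0],[0,0,0],[0,0,0]],"dp":[[0.5,0,0],[1,0,0],[1,0,0]],"grip":[0,0,0]}' | tail -3;  python3 g.py
```

```text
contact_force: [-1.5, -0.6, 0.2]
gripper_width: 0.002
grasp_force: 0.9
t 10.7 tcp_f [-73.4  -0.4  52. ] F_f [-1.4 -0.8  0.2] grip 0.0
twist [ 0.  -0.   0.1]
```

```bash
python3 -m pendant '{"twist":[[0,0,0],[0,0,0],[0,0,0]],"dp":[[0.5,0,0],[1,0,0],[1,0,0]],"grip":[0,0,0]}' | tail -3;  python3 g.py
```

```text
contact_force: [-2.3, -0.3, 1.2]
gripper_width: -0.0
grasp_force: 1.3
t 11.0 tcp_f [-72.6  -0.5  52. ] F_f [-2.3 -0.7  1.2] grip -0.0
twist [0.  0.  0.1]
```

```bash
python3 -m pendant '{"twist":[[0,0,0],[0,0,0],[0,0,0]],"dp":[[0.5,0,0],[1,0,0],[1,0,0]],"grip":[0,0,0]}' | tail -3;  python3 g.py
```

```text
contact_force: [-4.7, 0.8, 2.1]
gripper_width: 0.0
grasp_force: 2.7
t 11.3 tcp_f [-72.6  -0.5  52. ] F_f [-4.7  0.1  2.1] grip 0.0
twist [0.  0.1 0.1]
```

The TCP has stalled at -72.6 and the force is climbing by about 3 N/mm, so this is the stop. I'll press a little further and hold.

```bash
python3 -m pendant '{"twist":[[0,0,0],[0,0,0],[0,0,0],[0,0,0]],"dp":[[0.5,0,0],[1,0,0],[1.5,0,0],[1.5,0,0]],"grip":[0,0,0,0]}' | tail -3;  python3 g.py
```

```text
contact_force: [-8.8, 1.5, 4.0]
gripper_width: -0.002
grasp_force: 4.4
t 11.7 tcp_f [-72.7  -0.5  51.8] F_f [-8.9  0.1  4. ] grip -0.0
twist [0.  0.3 0.1]
```

```bash
python3 -m pendant '{"twist":[[0,0,0],[0,0,0],[0,0,0],[0,0,0],[0,0,0],[0,0,0]],"dp":[[0.5,0,0],[1,0,0],[1,0,0],[1,0,0],[1,0,0],[1,0,0]],"grip":[0,0,0,0,0,0]}' | tail -3;  python3 g.py
```

```text
contact_force: [-11.9, 1.5, 5.4]
gripper_width: 0.002
grasp_force: 5.5
t 12.3 tcp_f [-72.6  -0.5  51.7] F_f [-12.   -0.4   5.4] grip 0.0
twist [0.  0.4 0.1]
```

Pressed home at about 12 N. Now I'll back off, rise, and move over to the clamp handle.

```bash
python3 -m pendant '{"twist":[[0,0,0],[0,0,0],[0,0,0],[0,0,0],[0,0,0],[0,0,0],[0,0,0],[0,0,0],[0,0,0],[0,0,0]],"dp":[[-3,0,0],[-10,0,0],[-25,0,0],[-28,0,-30],[-28,0,-70],[-28,0,-115],[-28,0,-155],[-28,0,-188],[-28,0,-188],[-28,0,-188]],"grip":[0,0,0,0,0,0,0,0,0,0]}' | tail -3;  python3 g.py 0,85,240 0,88,178
```

```text
contact_force: [0.1, -0.5, 0.2]
gripper_width: -0.002
grasp_force: 0.0
t 13.3 tcp_f [-9.640e+01 -2.000e-01  2.407e+02] F_f [ 0.2 -0.5  0.2] grip -0.0
twist [-0.  -0.2  0.1]
(0.0, 85.0, 240.0) dp [ 96.6 -84.9   1.1]
(0.0, 88.0, 178.0) dp [ 96.4 -87.9  63.1]
```

```bash
python3 -m pendant '{"twist":[[0,0,0],[0,0,0],[0,0,0],[0,0,0],[0,0,0],[0,0,0],[0,0,0],[0,0,0],[0,0,0],[0,0,0]],"dp":[[20,-18,0],[45,-40,0],[70,-62,0],[92,-80,0],[97,-85,0],[97,-86,15],[97,-88,35],[97,-88,55],[97,-88,63],[97,-88,63]],"grip":[0,0,0,0,0,0,0,0,0,0]}' | tail -3;  python3 g.py
python3 - <<'E'
from h import *
c=robot.capture("wrist"); cv2.imwrite("pics/w4.png",cv2.resize(c["color"],(640,480)))
E
```

```text
contact_force: [0.8, -0.4, 0.3]
gripper_width: -0.003
grasp_force: 0.0
t 14.3 tcp_f [ -1.4  87.1 175.2] F_f [ 0.8 -0.2  0.3] grip -0.0
twist [0.1 0.2 0.1]
```

View pics/w4.png

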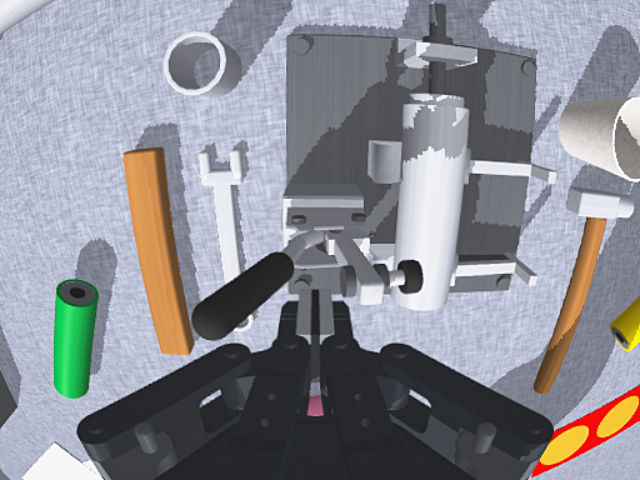

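The fingers at (315,310) are between the open handle at (245,295) and the clamp arm at (370,270), and the tube bears on the disc at (435,100). Now I'll swing the handle along its arc.

```bash
python3 -m pendant '{"twist":[[0,0,0],[0,0,0],[0,0,0],[0,0,0],[0,0,0],[0,0,0],[0,0,0],[0,0,0],[0,0,0],[0,0,0],[0,0,0]],"dp":[[1,-8,-5],[1,-15,-8],[1,-24,-5],[1,-32,-2],[1,-40,2],[1,-47,7],[1,-54,13],[1,-60,19],[1,-66,26],[1,-71,33],[1,-71,33]],"grip":[0,0,0,0,0,0,0,0,0,0,0]}' | tail -3;  python3 g.py 0,166,126 0,168,117 0,169,111
```

```text
contact_force: [-0.6, -0.5, 0.1]
gripper_width: 0.002
grasp_force: 0.0
t 15.45 tcp_f [ -0.2 159.4 142.6] F_f [-0.5 -0.6  0.1] grip 0.0
twist [0.  0.1 0.2]
(0.0, 166.0, 126.0) dp [ 0.2 -6.6 16.6]
(0.0, 168.0, 117.0) dp [ 0.3 -8.6 25.6]
(0.0, 169.0, 111.0) dp [ 0.3 -9.6 31.6]
```

```bash
python3 -m pendant '{"twist":[[0,0,0],[0,0,0],[0,0,0],[0,0,0]],"dp":[[0,-2,5],[0,-4,9],[0,-6,14],[0,-6,16]],"grip":[0,0,0,0]}' | tail -3;  python3 g.py; python3 -m pendant '{"twist":[[0,0,0],[0,0,0],[0,0,0]],"dp":[[0,-1,3],[0,-2,6],[0,-2,6]],"grip":[0,0,0]}' | tail -3;  python3 g.py
```

```text
contact_force: [-1.6, 3.5, 7.3]
gripper_width: 0.002
grasp_force: 3.0
t 15.85 tcp_f [  0.8 165.4 128. ] F_f [-2.2  3.2  7.3] grip 0.0
twist [-0.  -0.   0.1]
contact_force: [0.3, 1.2, 2.5]
gripper_width: -0.001
grasp_force: 1.0
t 16.15 tcp_f [  0.7 167.6 122. ] F_f [0.1 1.2 2.5] grip -0.0
twist [-0.1 -0.   0.2]
```

The fingers are in contact and pushing, and the force is rising and falling as expected towards dead centre. I'll keep going down.

```bash
python3 -m pendant '{"twist":[[0,0,0],[0,0,0],[0,0,0],[0,0,0]],"dp":[[0,0,2],[0,-1,4],[0,-1,6],[0,-1,6]],"grip":[0,0,0,0]}' | tail -3;  python3 g.py; python3 -m pendant '{"twist":[[0,0,0],[0,0,0],[0,0,0]],"dp":[[0,0,1.5],[0,0,3],[0,0,3]],"grip":[0,0,0]}' | tail -3;  python3 g.py
```

```text
contact_force: [-0.0, -0.9, 0.5]
gripper_width: -0.0
grasp_force: 0.1
t 16.55 tcp_f [  0.3 167.2 115.5] F_f [ 0.1 -0.9  0.5] grip -0.0
twist [0.  0.1 0.1]
contact_force: [0.3, 1.6, -0.1]
gripper_width: -0.003
grasp_force: 0.0
t 16.85 tcp_f [  0.3 167.4 112.6] F_f [ 0.   1.6 -0.1] grip -0.0
twist [0.  0.  0.1]
```

```bash
python3 -m pendant '{"twist":[[0,0,0],[0,0,0],[0,0,0],[0,0,0]],"dp":[[0,0,1],[0,0,2],[0,0,3],[0,0,3]],"grip":[0,0,0,0]}' | tail -3;  python3 g.py
```

```text
contact_force: [-2.3, 0.1, 9.6]
gripper_width: 0.004
grasp_force: 4.7
t 17.25 tcp_f [  0.7 167.7 110.8] F_f [-2.3 -0.2  9.6] grip 0.0
twist [-0.  -0.   0.1]
```

The handle is on its hard stop at z = 110.8 mm, against 111 predicted, so it's closed. I'll lift straight up and check the handle position numerically.

```bash
python3 -m pendant '{"twist":[[0,0,0],[0,0,0],[0,0,0],[0,0,0],[0,0,0],[0,0,0],[0,0,0],[0,0,0]],"dp":[[0,0,-5],[0,0,-20],[0,0,-50],[0,0,-90],[0,0,-130],[0,0,-150],[0,0,-150],[0,0,-150]],"grip":[0,0,0,0,0,0,0,0]}' | tail -3;  python3 - <<'E'
from g import *
st(); s=robot.capture("scene"); g=s["color"].max(2)
for q in (1.17,1.0,.8):
    a=1.17-q; P=[]
    for r in (45,60,75,90,97):
        P.append(RF@(np.array([0,96+r*np.cos(a)-6*np.sin(a),96+r*np.sin(a)+6*np.cos(a)])/1000)+T)
    uv=proj(s,P).round().astype(int); print(q,uv.tolist(),[int(g[v,u]) for u,v in uv])
E
```

```text
contact_force: [-0.5, 0.9, -0.4]
gripper_width: 0.0
grasp_force: 0.0
t 18.05 tcp_f [  0.4 167.7 260.1] F_f [-0.7  0.8 -0.4] grip 0.0
1.17 [[256, 232], [258, 237], [260, 242], [263, 247], [264, 250]] [38, 38, 39, 41, 40]
1.0 [[256, 230], [258, 235], [260, 239], [262, 244], [263, 247]] [39, 40, 41, 42, 41]
0.8 [[255, 227], [257, 231], [259, 235], [262, 240], [263, 242]] [59, 43, 40, 34, 35]
```

```bash
python3 -m pendant '{"twist":[[0,0,0],[0,0,0],[0,0,0],[0,0,0],[0,0,0]],"dp":[[0,30,-10],[0,70,-20],[0,110,-20],[0,150,-20],[0,150,-20]],"grip":[0,0,0,0,0]}' | tail -3;  python3 - <<'E'
from g import *
st(); s=robot.capture("scene"); g=s["color"].max(2)
for q in (1.17,1.0):
    a=1.17-q; P=[]
    for r in (70,90,97,105,112):
      for h in (-6,6,18,):
        P.append(RF@(np.array([0,96+r*np.cos(a)-h*np.sin(a),96+r*np.sin(a)+h*np.cos(a)])/1000)+T)
    uv=proj(s,P).round().astype(int); print(q,np.array([int(g[v,u]) for u,v in uv]).reshape(-1,3).tolist())
m=(g[215:270,245:285]<50).astype(np.uint8); k,l,S,c=cv2.connectedComponentsWithStats(m); print(S[1:].tolist())
E
```

```text
contact_force: [-0.0, -0.0, 0.0]
gripper_width: 0.003
grasp_force: 0.0
t 18.6 tcp_f [  0.   11.3 278.9] F_f [-0. -0.  0.] grip 0.0
1.17 [[42, 42, 41], [40, 41, 41], [40, 40, 42], [111, 59, 37], [123, 125, 102]]
1.0 [[42, 41, 40], [41, 43, 41], [42, 41, 39], [27, 37, 42], [118, 61, 62]]
[[7, 0, 1, 1, 1], [9, 5, 1, 1, 1], [0, 6, 1, 1, 1], [26, 6, 3, 4, 4], [1, 9, 1, 1, 1], [7, 13, 15, 26, 159]]
```

```bash
python3 -c "
from rig import robot
print(robot.job_done())"
```

```text
the job is handed in; nothing more can be done
None
```

I handed the job in at about 18.6 s: the tube rolled into the vees without being lifted, was pressed on the end stop at about 12 N, and the clamp is closed on its hard stop. I did not read the clamp's force on the tube or re-check the tube's position after clamping.

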